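Blank off the coolant ports and hang the drip pail

ROBOT

A 6-joint arm with a two-finger parallel gripper is mounted at the origin on the work surface. World frame = base frame: x ahead of the robot, y to its left, z up, the work surface at z = 0. Lengths are in m, angles in rad, forces in N, time in s.
With the tool pointing down it reaches from about 0.375 to 0.975 m from the base axis. Payload 3.8 kg.
Tool frame: the origin (TCP) lies at the very end of the fingers, on their centre line; the grasp point (between the pads) lies 19 mm behind it; z points along the fingers, y is the line along which they close (so a half turn about z gives the same grasp; the last joint's range is limited). The gripper opens to 85 mm and grips with 20 to 120 N. Pads are 22 mm wide; open, the fingers measure 114 mm over their backs; the gripper's body (76 mm by 85 mm) begins 54 mm behind the grasp point. The pads swing forward as they close: fully open they stand 13 mm farther back than shut.
Start: joints at [-1.379, 0.264, 1.604, -0, 1.274, -0.037], TCP at [0.153, -0.657, 0.231] pointing down, gripper open.
Joint ranges: [-2.63, 2.63], [-0.94, 2.18], [0.31, 2.57], [-1.31, 4.45], [0, 2.66], [-2.55, 2.55]. Speed limits (rad/s): [2.57, 2.57, 3.14, 3.14, 3.14, 3.14].

INTERFACE

Orientations are given as a unit quaternion [w, x, y, z].
In Python, from cell import r gives the robot as it stands. Calls block until the motion is done:
- r.move_pose(position, orientation): joint-space move of the TCP to a pose.
- r.move_straight(position, v=0.15, frame=None, stop_force=None): straight line of the TCP; frame=None keeps the orientation; v is the mean speed in m/s. With stop_force (N) it stops when the force on the tool has changed by that much, and returns True; else False.
- r.set_joints(angles): joint-space move.
- r.command_gripper(opening, force=None): finger opening in m; force is the grip in N (None keeps the last); returns when the fingers have stopped.
- r.sleep(seconds).
- r.ik(position, orientation): joint angles nearest the present ones, or None.
- r.sense(): the state.
- r.snapshot(name): name is "side" or "top"; returns (picture, depth): 400x640x3 uint8, red, green, blue; 400x640 float32, m along the optical axis (not along the pixel's ray), 0 where there is no reading.
- r.calibration(name): a dict with "camera_matrix" (3x3 intrinsics, pixels), "R" (3x3) and "t" (3): a world point X has camera coordinates R X + t. Camera axes: x right, y down, z forward; pixel columns grow to the right and rows downward; lengths in m; the calibration is good to about 2 mm. A picture is of the moment at which its call begins. calibration takes no time and is no camera call.
A pose or a line that the arm cannot do raises r.PlanningError and nothing moves.
- r.sign_off(): hands the job in; it is judged then, once.
The state is a dict: "t": time; "joints": joint angles; "qd": joint speeds; "joint_efforts": joint torques, N m; "tcp_pos": TCP position; "tcp_rot": TCP orientation; "wrist_force": force on the tool from outside, world axes, zero at the start; "wrist_torque": the same for the moment, N m; "width": finger opening in m; "grip_force": force on a finger pad.
Only numpy, scipy, OpenCV 4.12 (cv2) and the standard library are available. Lean on these libraries where they do the work, as an engineer would, in place of code of your own. Each camera call takes 0.05 s, during which the arm holds its last target. There are 200 camera calls.

TASK

Blank off the coolant unit: put each blanking clamp lying on the bench onto a barbed stub of its own (any stub), key upright and pushed fully home against the face, then turn its red key clockwise until the band is snug on the stub. Also hang the drip pail by its handle on the stand's two-pronged hook so that it hangs freely, in whatever order suits. Leave the other things on the bench where they are.

Things in the scene. Friction and masses are not known exactly. Their poses are not given: they have to be found in the camera images.
- unit: Fixed green coolant unit: base 146 x 420 x 100 mm, its top a ledge reaching 46 mm before a grey riser (top 152 mm up). Three brass barbed stubs stick out level from the riser's face over the ledge. Origin at table height; x points into the unit (against the way the stubs point), y along the row, z up. Unit's yaw varies.
- stub0 (a point): Root of barbed stub 0 on the riser's face (numbered from the unit's -y end, 125 mm apart). It runs 34 mm from here along -x, level, 40 mm diameter, the last 10 mm tapering to 30 mm. Its axis is 29 mm above the ledge, 129 mm above the table. Axes as the unit's.
- stub1 (a point): Root of barbed stub 1 on the riser's face (numbered from the unit's -y end, 125 mm apart). It runs 34 mm from here along -x, level, 40 mm diameter, the last 10 mm tapering to 30 mm. Its axis is 29 mm above the ledge, 129 mm above the table. Axes as the unit's.
- stub2 (a point): Root of barbed stub 2 on the riser's face (numbered from the unit's -y end, 125 mm apart). It runs 34 mm from here along -x, level, 40 mm diameter, the last 10 mm tapering to 30 mm. Its axis is 29 mm above the ledge, 129 mm above the table. Axes as the unit's.
- clampA: Blanking clamp A (may be absent), loose, 190 g: worm-drive band, 52 mm outside, 44 inside, 40 mm long along its level x axis, closed at -x by a 4 mm black disc, open at +x. Stands upright, axis 26 mm up; origin under the band's middle, z up; 106 mm tall. Housing beside it (y 25 to 59 mm). Fully home, its origin is 20 mm out from the stub's root and 26 mm below its axis.
- wingA (a point): Middle of clamp A's red wing key, on its vertical axis (clamp's y = +46, z = 93 mm; axes as the clamp's). Wing 40 mm long, 10 thick, 26 tall; at keyA = 0 it lies along the clamp's x. To carry the clamp, pinch the blue fin on the band across y, fingers opened 30 to 40 mm: middle at x 0, y -8, z 66.5 mm in the clamp's frame, 30 mm long (x), 10 thick, 32 tall.
- keyA (a joint): Turn of clamp A's key in rad, growing clockwise seen from above (tightening); starts between 0 and 0.4. It drives a jaw in the band, on the key's side, inwards by 1.4 mm per rad; on a stub the play is gone and it stiffens at about 2.9; end stop 3.8. Takes about 0.06 N m and stays where it is left.
- clampB: Blanking clamp B (may be absent), loose, 190 g: worm-drive band, 52 mm outside, 44 inside, 40 mm long along its level x axis, closed at -x by a 4 mm black disc, open at +x. Stands upright, axis 26 mm up; origin under the band's middle, z up; 106 mm tall. Housing beside it (y 25 to 59 mm). Fully home, its origin is 20 mm out from the stub's root and 26 mm below its axis.
- wingB (a point): Middle of clamp B's red wing key, on its vertical axis (clamp's y = +46, z = 93 mm; axes as the clamp's). Wing 40 mm long, 10 thick, 26 tall; at keyB = 0 it lies along the clamp's x. To carry the clamp, pinch the blue fin on the band across y, fingers opened 30 to 40 mm: middle at x 0, y -8, z 66.5 mm in the clamp's frame, 30 mm long (x), 10 thick, 32 tall.
- keyB (a joint): Turn of clamp B's key in rad, growing clockwise seen from above (tightening); starts between 0 and 0.4. It drives a jaw in the band, on the key's side, inwards by 1.4 mm per rad; on a stub the play is gone and it stiffens at about 2.9; end stop 3.8. Takes about 0.06 N m and stays where it is left.
- clampC: Blanking clamp C (may be absent), loose, 190 g: worm-drive band, 52 mm outside, 44 inside, 40 mm long along its level x axis, closed at -x by a 4 mm black disc, open at +x. Stands upright, axis 26 mm up; origin under the band's middle, z up; 106 mm tall. Housing beside it (y 25 to 59 mm). Fully home, its origin is 20 mm out from the stub's root and 26 mm below its axis.
- wingC (a point): Middle of clamp C's red wing key, on its vertical axis (clamp's y = +46, z = 93 mm; axes as the clamp's). Wing 40 mm long, 10 thick, 26 tall; at keyC = 0 it lies along the clamp's x. To carry the clamp, pinch the blue fin on the band across y, fingers opened 30 to 40 mm: middle at x 0, y -8, z 66.5 mm in the clamp's frame, 30 mm long (x), 10 thick, 32 tall.
- keyC (a joint): Turn of clamp C's key in rad, growing clockwise seen from above (tightening); starts between 0 and 0.4. It drives a jaw in the band, on the key's side, inwards by 1.4 mm per rad; on a stub the play is gone and it stiffens at about 2.9; end stop 3.8. Takes about 0.06 N m and stays where it is left.
- pail: Small aluminium drip pail, loose, 180 to 290 g, 92 mm across at the rim, 75 mm deep, with a rigid upright handle; origin under its centre, z up, handle bar along its y.
- bar (a point): Middle of the pail's handle bar: level, along the pail's y, 101 mm long, 10 mm wide, 8 mm thick, 132 mm above the pail's underside; red sleeve on its middle 30 mm, gripped there from above (fingers across x). Axes as the pail's.
- stand: Fixed blue stand with a two-pronged fork hook. Origin at table height below the fork's seat; x points from the prong tips towards the post, z up. Its yaw varies.
- seat (a point): Where the middle of the handle bar lies when hung, 189 mm above the table: midway between two 8 mm rods at y = -30 and +30 mm, bar along the stand's y. The rods are flat for 11 mm either side, rise behind to a crossbar (front 62 mm behind, top 215 mm above the table) and in front to upturned tips 34 mm before the seat, tops 212 mm above the table. Axes as the stand's.
- oil_tin: Red tin, 100 mm across, 120 mm tall, stands upright. Bystander, loose; leave it where it is. Origin under its middle, z up.
- oiler: Yellow bottle, 60 mm across, 170 mm tall. Bystander, loose; leave it where it is. Origin under its middle, z up.
- wrench: Steel wrench lying flat. Bystander, loose; leave it where it is. Origin under its middle, z up.
- brush: Hand brush lying flat. Bystander, loose; leave it where it is. Origin under its middle, z up.
- blue_bin: Open blue plastic bin, 160 x 110 x 70 mm. Bystander, loose; leave it where it is. Origin under its middle, z up.
- scoop: Aluminium scoop, 110 x 70 x 35 mm, with a 90 mm wooden handle towards its -x. Bystander, loose; leave it where it is. Origin under its middle, z up.

How it is judged:
At the end, for the whole second after the job is handed in: Every clamp present is on a stub: mouth within 6 mm of the face and axis, aligned within 0.15 rad, key upright within 0.2 rad and turned past 2.55 rad (snug). The pail hangs on the fork, bar within 18 mm of the seat, tilted under 0.25 rad. Bystanders unmoved; all at rest (((x of clampA in the frame of stub0 above -0.026 m and y of clampA in the frame of stub0 between -0.006 and 0.006 m and z of clampA in the frame of stub0 between -0.032 and -0.02 m and angle between the x axis of clampA and the x axis of unit, either way round below 0.15 rad and angle between clampA's own z axis and vertical below 0.2 rad) or (x of clampA in the frame of stub1 above -0.026 m and y of clampA in the frame of stub1 between -0.006 and 0.006 m and z of clampA in the frame of stub1 between -0.032 and -0.02 m and angle between the x axis of clampA and the x axis of unit, either way round below 0.15 rad and angle between clampA's own z axis and vertical below 0.2 rad) or (x of clampA in the frame of stub2 above -0.026 m and y of clampA in the frame of stub2 between -0.006 and 0.006 m and z of clampA in the frame of stub2 between -0.032 and -0.02 m and angle between the x axis of clampA and the x axis of unit, either way round below 0.15 rad and angle between clampA's own z axis and vertical below 0.2 rad)) and value of joint each of keyA, keyB, keyC above 2.55 rad and linear speed of each of clampA, clampB, clampC below 0.03 m/s and ((x of clampB in the frame of stub0 above -0.026 m and y of clampB in the frame of stub0 between -0.006 and 0.006 m and z of clampB in the frame of stub0 between -0.032 and -0.02 m and angle between the x axis of clampB and the x axis of unit, either way round below 0.15 rad and angle between clampB's own z axis and vertical below 0.2 rad) or (x of clampB in the frame of stub1 above -0.026 m and y of clampB in the frame of stub1 between -0.006 and 0.006 m and z of clampB in the frame of stub1 between -0.032 and -0.02 m and angle between the x axis of clampB and the x axis of unit, either way round below 0.15 rad and angle between clampB's own z axis and vertical below 0.2 rad) or (x of clampB in the frame of stub2 above -0.026 m and y of clampB in the frame of stub2 between -0.006 and 0.006 m and z of clampB in the frame of stub2 between -0.032 and -0.02 m and angle between the x axis of clampB and the x axis of unit, either way round below 0.15 rad and angle between clampB's own z axis and vertical below 0.2 rad)) and ((x of clampC in the frame of stub0 above -0.026 m and y of clampC in the frame of stub0 between -0.006 and 0.006 m and z of clampC in the frame of stub0 between -0.032 and -0.02 m and angle between the x axis of clampC and the x axis of unit, either way round below 0.15 rad and angle between clampC's own z axis and vertical below 0.2 rad) or (x of clampC in the frame of stub1 above -0.026 m and y of clampC in the frame of stub1 between -0.006 and 0.006 m and z of clampC in the frame of stub1 between -0.032 and -0.02 m and angle between the x axis of clampC and the x axis of unit, either way round below 0.15 rad and angle between clampC's own z axis and vertical below 0.2 rad) or (x of clampC in the frame of stub2 above -0.026 m and y of clampC in the frame of stub2 between -0.006 and 0.006 m and z of clampC in the frame of stub2 between -0.032 and -0.02 m and angle between the x axis of clampC and the x axis of unit, either way round below 0.15 rad and angle between clampC's own z axis and vertical below 0.2 rad)) and distance between bar and seat below 0.018 m and angle between pail's own z axis and vertical below 0.25 rad and contact force between pail and stand above 0.2 N and linear speed of pail below 0.15 m/s); the robot touches nothing.
It fails at once if a bystander is moved more than 40 mm or knocked over (distance of any of oil_tin, oiler, wrench, brush, blue_bin, scoop from where it was at the start of the episode above 0.04 m or angle between any of oil_tin, oiler, wrench, brush, blue_bin, scoop's own z axis and vertical above 0.6 rad).
Of clampA, clampB, clampC only 2 to 3 are there at a start; the rules pass over those that are not, and their reading is None.
At some moment in a run one of clampA, clampB, clampC, pail may be knocked a few centimetres aside while the robot is not near it.
It also fails if it takes over 210 s, if anything falls off the work surface, if the arm or the gripper's body presses on something with over 40 N, if the wrist force passes 120 N, or if a joint passes its speed limit or range.

## Working session

There is one attempt and no reset: what is moved stays moved. The work goes in short steps, each a Python script; the robot and the scene stay as the last script left them, time stands still between calls to the robot, and variables do not carry over. Pictures are saved under pics/ and viewed, at most 14 in all, crops included, and the job is handed in when it is done.

```bash
mkdir -p pics; ls
python3 - <<'E'
from cell import r
import cv2,numpy as np
for n in ("side","top"):
    p,d=r.snapshot(n); np.savez(f"/tmp/{n}0.npz",p=p,d=d)
    cv2.imwrite(f"pics/{n}0.png",p[:,:,::-1])
    c=r.calibration(n); print(n,np.round(c["camera_matrix"],1).tolist(),np.round(c["R"],3).tolist(),np.round(c["t"],3), -c["R"].T@c["t"])
print(r.sense())
E
```

```text
pics
side [[452.4, 0.0, 312.6], [0.0, 452.4, 198.6], [0.0, 0.0, 1.0]] [[-0.993, -0.118, 0.009], [-0.083, 0.642, -0.762], [0.084, -0.757, -0.648]] [0.512 0.155 1.344] [0.40876959 0.9785394  0.98331966]
top [[370.1, 0.0, 324.7], [0.0, 370.1, 200.8], [0.0, 0.0, 1.0]] [[0.168, -0.986, 0.004], [-0.966, -0.166, -0.2], [0.198, 0.029, -0.98]] [-0.072  0.524  1.305] [ 0.26021607 -0.02301434  1.38346438]
{'t': 0.1, 'joints': array([-1.37887049e+00,  2.64703789e-01,  1.60525307e+00, -5.51048364e-07,
        1.27373503e+00, -3.68908483e-02]), 'qd': array([-5.22766100e-04, -2.96298264e-03, -2.65603053e-03,  2.94808853e-05,
        6.86521649e-04, -5.06067814e-04]), 'joint_efforts': array([ 9.56102740e-04, -5.16706574e+01, -3.68589413e+01, -2.12366035e-05,
        6.30435461e-03,  1.86400757e-05]), 'tcp_pos': array([ 0.15298132, -0.65673787,  0.23006061]), 'tcp_rot': array([-1.04644048e-03,  9.93461945e-01,  1.14158938e-01, -8.15444784e-05]), 'wrist_force': array([-0.68431546,  0.32183071, -0.07746247]), 'wrist_torque': array([-0.00719978,  0.00461284, -0.03366459]), 'grip_force': 0.0, 'width': 0.08567916058553314}
```

View pics/top0.png

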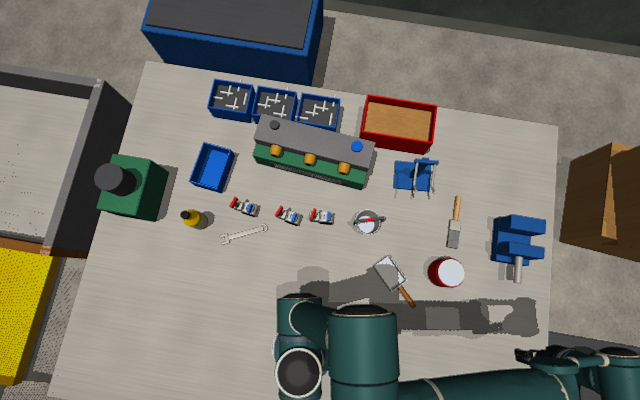

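View pics/side0.png

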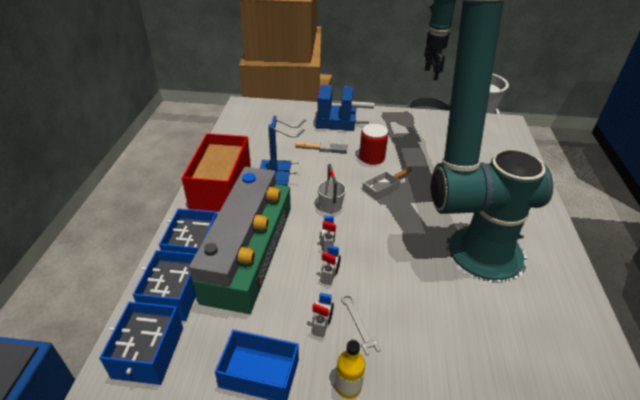

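The top view shows three clamps at about (243,206), (289,215) and (321,216), and the pail at (368,221). The stand is at (418,177), and the stubs are at (275,150), (310,160) and (344,169). The side view agrees with this.

```bash
cat > h.py <<'E'
import numpy as np,cv2
from cell import r
def cloud(n,pd=None):
    p,d=pd if pd is not None else r.snapshot(n)
    c=r.calibration(n); K,R,t=c["camera_matrix"],c["R"],c["t"]
    v,u=np.mgrid[:400,:640]
    X=np.stack([(u-K[0,2])/K[0,0]*d,(v-K[1,2])/K[1,1]*d,d],-1)
    W=(X-t)@R; W[d<=0]=np.nan
    return p,W
def masks(p):
    h=cv2.cvtColor(p,cv2.COLOR_RGB2HSV).astype(int); H,S,V=h[...,0],h[...,1],h[...,2]
    return dict(red=((H<7)|(H>173))&(S>150)&(V>70),blue=(H>100)&(H<125)&(S>120)&(V>60),
        brass=(H>12)&(H<25)&(S>130)&(V>110),black=(V<45)&(S<120),grey=(S<50)&(V>60)&(V<160))
def blobs(m,W,zlo,zhi,xy=(0.2,1.0,-.6,.6),mn=6):
    z=W[...,2]
    m=m&(z>zlo)&(z<zhi)&(W[...,0]>xy[0])&(W[...,0]<xy[1])&(W[...,1]>xy[2])&(W[...,1]<xy[3])
    n,l,s,c=cv2.connectedComponentsWithStats(m.astype(np.uint8),connectivity=8)
    return [(c[i].round(1),W[l==i]) for i in range(1,n) if s[i,4]>=mn]
E
python3 - <<'E'
from h import *
np.set_printoptions(precision=4,suppress=True)
for n in("top","side"):
    q=np.load(f"/tmp/{n}0.npz"); p,W=cloud(n,(q["p"],q["d"])); M=masks(p)
    for k,zl,zh in(("red",.06,.16),("blue",.03,.24),("brass",.09,.17)):
        for c,P in blobs(M[k],W,zl,zh):
            C=np.cov(P[:,:2].T); w,V=np.linalg.eigh(C)
            print(n,k,c,len(P),P.mean(0),"mx",P[:,2].max().round(3),"ext",np.ptp(P,0),"yaw",np.arctan2(V[1,1],V[0,1]).round(3))
a=cv2.imread("pics/top0.png")[120:250,220:450]; b=cv2.imread("pics/side0.png")[100:340,240:400]
o=np.zeros((590,800,3),np.uint8); a=cv2.resize(a,None,fx=2.26,fy=2.26,interpolation=2); b=cv2.resize(b,None,fx=1.7,fy=1.7)[:,:]
b=cv2.resize(cv2.imread("pics/side0.png")[140:340,180:400],(319,290))
o[:a.shape[0],:a.shape[1]]=a[:,:800]; o[295:585,:319]=b
o[295:585,325:800]=cv2.resize(cv2.imread("pics/side0.png")[210:340,280:493],(475,290),interpolation=2)
cv2.imwrite("pics/z0.png",o)
E
```

```text
top red [398.1 123.2] 1157 [ 0.8507 -0.2013  0.1083] mx 0.137 ext [0.1552 0.2605 0.0765] yaw 1.54
top red [232.9 201.8] 35 [0.4604 0.3337 0.1033] mx 0.111 ext [0.0345 0.0167 0.0194] yaw 2.848
top red [278.5 211. ] 38 [0.4554 0.1695 0.1013] mx 0.115 ext [0.0368 0.0196 0.0355] yaw 2.753
top red [312.6 214. ] 31 [0.4649 0.0494 0.1028] mx 0.111 ext [0.0371 0.013  0.025 ] yaw 2.936
top red [369.9 219.2] 20 [ 0.4749 -0.1479  0.136 ] mx 0.141 ext [0.0115 0.0252 0.0116] yaw 1.868
top red [439.9 271.6] 88 [ 0.3423 -0.4101  0.1094] mx 0.118 ext [0.0959 0.0478 0.0231] yaw -3.091
top blue [230.3 100.2] 557 [0.8506 0.4383 0.0723] mx 0.096 ext [0.1245 0.1527 0.0652] yaw -3.07
top blue [273.2  98.9] 352 [0.8816 0.2769 0.0771] mx 0.145 ext [0.1447 0.1532 0.1135] yaw 1.971
top blue [318.5 109.3] 415 [0.8694 0.0993 0.0776] mx 0.146 ext [0.1462 0.1505 0.1123] yaw 0.797
top blue [356.6 145.8] 109 [ 0.7181 -0.0627  0.1613] mx 0.167 ext [0.0422 0.0392 0.0177] yaw 2.791
top blue [210.8 165.8] 330 [0.5865 0.4555 0.0619] mx 0.079 ext [0.1673 0.1238 0.0484] yaw 3.079
top blue [425.5 161. ] 94 [ 0.6851 -0.2935
[... 2681 characters left out ...]
w 2.934
side brass [226.4 163.9] 11 [ 0.8304 -0.2055  0.0909] mx 0.092 ext [0.0124 0.0301 0.0024] yaw 1.835
side brass [217.3 175.4] 7 [ 0.8427 -0.1397  0.0913] mx 0.092 ext [0.0083 0.0224 0.0023] yaw 1.706
side brass [223.1 177.4] 7 [ 0.8215 -0.1327  0.0907] mx 0.091 ext [0.0167 0.0157 0.0012] yaw 2.327
side brass [272.5 192.1] 120 [ 0.6372 -0.0206  0.1408] mx 0.151 ext [0.0348 0.0324 0.0239] yaw -3.041
side brass [259.6 220.5] 146 [0.6492 0.1037 0.1412] mx 0.151 ext [0.0359 0.0337 0.0226] yaw -2.965
side brass [244.9 253.6] 179 [0.661  0.2268 0.1408] mx 0.15 ext [0.0345 0.0739 0.05  ] yaw 1.9
side brass [351.5 365.6] 516 [0.3783 0.482  0.1145] mx 0.147 ext [0.0558 0.0446 0.0568] yaw -3.063
```

View pics/z0.png

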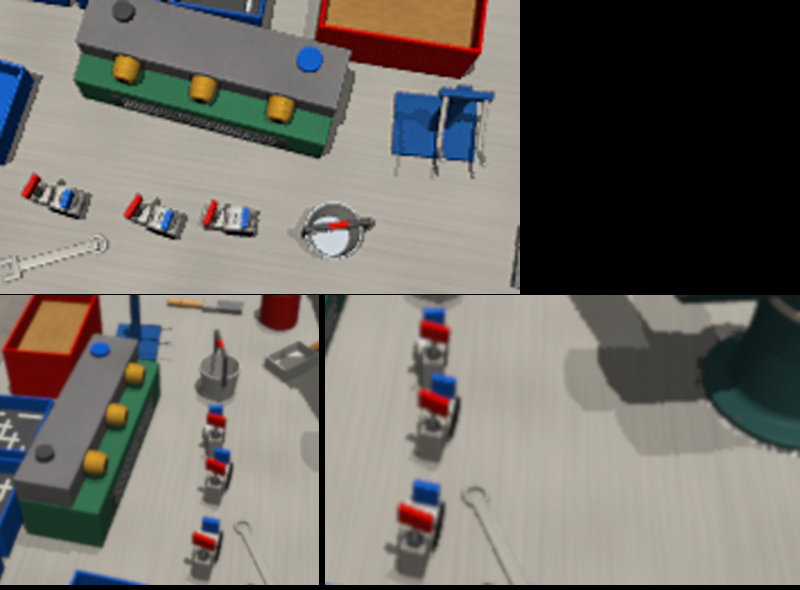

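The zoom shows that all three clamps have their keys on the +y side and their mouths towards the unit. Now I'll refine the geometry by fitting the known shapes at their known heights.

```bash
cat >> h.py <<'E'
from scipy.optimize import least_squares
def stubs_unit(pw):   # cylinder fit (axis z .129, r .020) of the brass points; pw {name:(p,W)}
    out={}
    for n,(p,W) in pw.items():
        for c,P in blobs(masks(p)["brass"],W,.12,.156,(.58,.72,-.1,.3),40):
            u=np.array([np.cos(-.094),np.sin(-.094)]); v=np.array([-u[1],u[0]])
            a=P[:,:2]@u; k=a>np.percentile(a,40); b=P[:,:2]@v
            f=lambda q:np.hypot(b[k]-q[0],P[k,2]-.129-q[1])-.020
            s=least_squares(f,[np.median(b),0],loss="soft_l1",f_scale=.002)
            out.setdefault(n,[]).append((s.x[0],s.x[1],a.min(),a.max(),np.sqrt(np.mean(s.fun**2))))
    return out
def top_pts(m,W,z0,z1,c,rad):
    k=m&(W[...,2]>z0)&(W[...,2]<z1)&(np.hypot(W[...,0]-c[0],W[...,1]-c[1])<rad)
    return W[k]
def axis(P):
    m=P[:,:2].mean(0); w,V=np.linalg.eigh(np.cov(P[:,:2].T)); return m,np.arctan2(V[1,1],V[0,1]),np.sqrt(w)
E
python3 - <<'E'
from h import *
np.set_printoptions(precision=4,suppress=True)
pw={}
for n in("top","side"):
    q=np.load(f"/tmp/{n}0.npz"); pw[n]=cloud(n,(q["p"],q["d"]))
for n,l in stubs_unit(pw).items():
    for x in l: print(n,np.array(x))
u=np.array([np.cos(-.094),np.sin(-.094)]);v=np.array([-u[1],u[0]])
for n in pw:
    p,W=pw[n]; M=masks(p)
    # riser front face
    g=(W[...,2]>.110)&(W[...,2]<.146)&M["grey"]&(W[...,0]>.6)&(W[...,0]<.75)&(W[...,1]>-.08)&(W[...,1]<.28); P=W[g]
    a=P[:,:2]@u; print(n,"riser",len(P),np.percentile(a,[5,25,50,75]))
    print(n,"ground z",np.nanmedian(W[225:240,340:350,2]) if n=="top" else 0, "riser top z",np.nanmedian(W[...,2][(M["grey"])&(W[...,2]>.14)&(W[...,2]<.165)]))
    for c in((.453,.281),(.448,.117),(.471,-.003)):
        P=top_pts(M["blue"],W,.074,.09,c,.03); F=axis(P)
        c2=np.array(c)+np.array([.005,.054]); Q=top_pts(M["red"],W,.096,.115,c2,.04); K=axis(Q)
        d=K[0]-F[0]; print(n,"fin",len(P),F[0],F[1],"wing",len(Q),K[0],K[1],"yaw",np.arctan2(-d[0],d[1]),"len",np.hypot(*d))
    k=(W[...,2]>.124)&(W[...,2]<.142)&(np.hypot(W[...,0]-.475,W[...,1]+.149)<.07); A=axis(W[k]); print(n,"bar all",k.sum(),A, W[k].min(0),W[k].max(0),np.median(W[k][:,2]))
    P=top_pts(M["red"],W,.12,.145,(.475,-.149),.04); print("sleeve",len(P),axis(P))
    k=(W[...,2]>.165)&(W[...,2]<.235)&(np.hypot(W[...,0]-.64,W[...,1]+.29)<.12); P=W[k]
    s=P[:,2]>.205
    print("stand hi pts",k.sum()); print(P[np.argsort(P[:,0])][::max(1,len(P)//45)])
E
```

```text
top [0.281  0.0002 0.6228 0.6559 0.0022]
top [0.1563 0.0003 0.6226 0.656  0.0018]
top [0.0315 0.0002 0.6225 0.6567 0.0022]
side [ 0.0308 -0.0022  0.6198  0.6547  0.0024]
side [ 0.1553 -0.0018  0.6197  0.6549  0.0018]
side [ 0.2799 -0.0018  0.62    0.6545  0.0019]
top riser 36 [0.657  0.658  0.6702 0.6992]
top ground z -0.0008024245786785653 riser top z 0.15181381629654603
top fin 22 [0.4532 0.2811] 3.0413002521616277 wing 32 [0.4604 0.334 ] 2.8507436305504474 yaw -0.1336162400509499 len 0.05341910908948609
top fin 21 [0.4474 0.1164] 3.026691438437975 wing 31 [0.456  0.1697] 2.7574341906268565 yaw -0.15944564984862022 len 0.05402340662794588
top fin 19 [ 0.473  -0.0036] -3.123479465033263 wing 27 [0.4651 0.0499] 2.9356481358536812 yaw 0.14686522994806878 len 0.054062928189460076
top bar all 91 (array([ 0.4756, -0.1441]), np.float64(1.8564017478796941), array([0.0031, 0.0287])) [ 0.4584 -0.1917  0.1263] [ 0.4935 -0.098   0.1414] 0.1354224746481368
sleeve 20 (array([ 0.4749, -0.1479]), np.float64(1.867889328691064), array([0.0024, 0.0081]))
stand hi pts 293
[[ 0.5788 -0.2719  0.2103]
 [
[... 2655 characters left out ...]
 0.6555 -0.2648  0.1929]
 [ 0.6589 -0.3245  0.1986]
 [ 0.6623 -0.2665  0.1951]
 [ 0.666  -0.3265  0.2008]
 [ 0.6686 -0.3231  0.2064]
 [ 0.6715 -0.265   0.2066]
 [ 0.6754 -0.2697  0.2109]
 [ 0.6762 -0.2572  0.2147]
 [ 0.6771 -0.2931  0.1967]
 [ 0.6777 -0.2987  0.2048]
 [ 0.6791 -0.3264  0.2112]
 [ 0.6796 -0.3111  0.2125]
 [ 0.6801 -0.2851  0.1705]
 [ 0.6807 -0.2626  0.211 ]
 [ 0.6811 -0.2656  0.2129]
 [ 0.6829 -0.2535  0.1977]
 [ 0.6835 -0.3318  0.2116]
 [ 0.6841 -0.3177  0.2159]
 [ 0.686  -0.2743  0.2148]
 [ 0.687  -0.3324  0.211 ]
 [ 0.6887 -0.3063  0.2145]
 [ 0.6923 -0.2832  0.19  ]
 [ 0.6941 -0.2948  0.1982]
 [ 0.6963 -0.3058  0.1952]
 [ 0.6977 -0.296   0.1972]
 [ 0.6999 -0.2872  0.1869]]
```

```bash
cat >> h.py <<'E'
UY=-.094; U=np.array([np.cos(UY),np.sin(UY)]); V=np.array([-U[1],U[0]])
ROOT=[.6553*U+b*V for b in(.0312,.1558,.2805)]
def quat(psi):   # tool down, tool y = (-sin, cos)
    from scipy.spatial.transform import Rotation as Ro
    s,c=np.sin(psi),np.cos(psi)
    q=Ro.from_matrix(np.array([[-c,-s,0],[-s,c,0],[0,0,-1]])).as_quat(); return q[[3,0,1,2]]
def psi_now():
    w,x,y,z=r.sense()["tcp_rot"]; return np.arctan2(-2*(x*y-w*z),1-2*(x*x+z*z))
def go(xy,z,psi,want=0.):   # joint move, half-turn chosen with q6 nearest want
    c=[(abs(j[5]-want),j) for j in(r.ik([*xy,z],quat(p)) for p in(psi,psi+np.pi)) if j is not None]
    r.set_joints(min(c,key=lambda t:t[0])[1])
def line(xy,z,v=.15,**k): return r.move_straight([*xy,z],v=v,**k)
def st(msg=""):
    s=r.sense(); print(msg,"t%.1f"%s["t"],"tcp",s["tcp_pos"].round(4),"psi %.3f"%psi_now(),"F",s["wrist_force"].round(1),"T",s["wrist_torque"].round(2),"w %.4f"%s["width"],"g %.0f"%s["grip_force"],"q6 %.2f"%s["joints"][5])
    return s
def snap(tag,both=True):
    pw={}
    for n in("top","side") if both else("top",):
        p,d=r.snapshot(n); cv2.imwrite(f"pics/{n}_{tag}.png",p[:,:,::-1]); pw[n]=cloud(n,(p,d))
    return pw
def pick(fin,yaw):
    r.command_gripper(.036); go(fin,.19,yaw); line(fin,.057,.12)
    r.command_gripper(0,60); s=st("gripped"); assert s["width"]>.006
    line(fin,.26,.2)
def insert(k,finx=0.):   # origin target in the root frame
    P=lambda x:ROOT[k]+(x+finx)*U-.008*V
    go(P(-.095),.26,UY); line(P(-.095),.160,.15)
    line(P(-.062),.160,.1); st("pre")
    hit=line(P(-.012),.160,.03,stop_force=12); s=st("in")
    d=(s["tcp_pos"][:2]-ROOT[k]); print("hit",hit,"origin x %.4f y %.4f"%(d@U-finx,d@V+.008)); return d@U
E
python3 - <<'E'
from h import *
p=r.sense()["tcp_pos"]; line(p[:2],.30,.3)
pick(np.array([.4525,.2822]),-.13); insert(2); snap("c1")
E
```

```text
gripped t6.1 tcp [0.4532 0.2828 0.058 ] psi -0.130 F [-0.7 -0.2  4.2] T [0.05 0.05 0.05] w 0.0086 g 61 q6 -0.93
pre t9.2 tcp [0.6166 0.2156 0.1605] psi -0.095 F [-0.5 -0.6 -1.6] T [-0.04  0.07 -0.01] w 0.0091 g 60 q6 -1.18
in t10.3 tcp [0.6513 0.2121 0.1592] psi -0.094 F [-1.3 -0.2  3.9] T [-0.02  0.06  0.03] w 0.0087 g 61 q6 -1.20
hit True origin x -0.0268 y -0.0002
```

Run:
```python
from h import *
p=r.sense()["tcp_pos"]; line(p[:2],.1615,.03); st()
P=lambda x:ROOT[2]+x*U-.008*V
print(line(P(-.008),.1615,.02,stop_force=18)); s=st(); print((s["tcp_pos"][:2]-ROOT[2])@U)
snap("c2")
a=cv2.imread("pics/side_c2.png")[150:300,150:350]; cv2.imwrite("pics/z2.png",cv2.resize(a,(800,600),interpolation=2))
```

```text
t10.7 tcp [0.6509 0.2119 0.1609] psi -0.094 F [ 0.2  0.  -1.9] T [-0.07 -0.02  0.02] w 0.0085 g 60 q6 -1.20
True
 t11.2 tcp [0.6512 0.2116 0.1596] psi -0.094 F [ 0.1  0.7 -0. ] T [ 0.08 -0.11  0.02] w 0.0086 g 60 q6 -1.20
-0.026791226318982786
```

View pics/z2.png

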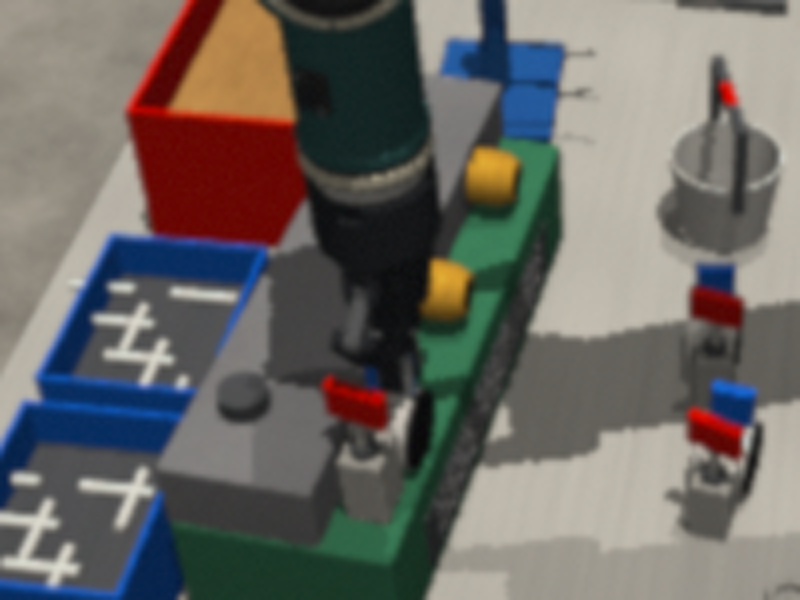

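The clamp sits on stub 2, apparently close to the face. I'll measure its wing against the unit.

```bash
cat >> h.py <<'E'
def wing(pw,k,h=.196):   # wing centre in root frame k, wing yaw vs unit
    for n,(p,W) in pw.items():
        c=ROOT[k]-.02*U+.046*V; Q=top_pts(masks(p)["red"],W,h-.006,h+.02,c,.04)
        if len(Q)<5: print(n,"no wing"); continue
        m,a,_=axis(Q); d=m-ROOT[k]; print(n,"wing",len(Q),"x %.4f y %.4f zmax %.4f"%(d@U,d@V,np.percentile(Q[:,2],95)),"key %.2f"%((UY-a)%np.pi))
E
python3 - <<'E'
from h import *
wing(snap("c3"),2)
E
```

```text
top no wing
side wing 109 x -0.0226 y 0.0493 zmax 0.2064 key 0.16
```

Run:
```python
from h import *
r.command_gripper(.036); p=r.sense()["tcp_pos"]; line(p[:2],.24,.2)
q=ROOT[2]-.2*U-.1*V; line(q,.26,.4); st()
pw=snap("c4"); wing(pw,2)
for n,(p,W) in pw.items():
    c=ROOT[2]-.02*U-.008*V; Q=top_pts(masks(p)["blue"],W,.176,.2,c,.03); m,a,_=axis(Q); d=m-ROOT[2]; print(n,"fin x %.4f y %.4f"%(d@U,d@V),"yaw %.3f"%((a-UY+1.57)%np.pi-1.57),len(Q),np.percentile(Q[:,2],95))
```

```text
t13.0 tcp [0.4691 0.1366 0.2585] psi -0.094 F [-0.1  0.5 -0.5] T [-0.    0.02 -0.01] w 0.0360 g 0 q6 -1.25
top wing 33 x -0.0172 y 0.0449 zmax 0.2087 key 0.20
side wing 96 x -0.0236 y 0.0499 zmax 0.2059 key 0.21
top fin x -0.0056 y -0.0074 yaw -1.436 3 0.1856353282308554
side fin x -0.0223 y -0.0056 yaw 0.024 49 0.1840121051285389
```

```bash
cat >> h.py <<'E'
def turn(k,key,xy=(-.0204,.0465),goal=2.87,z=.184):
    w=ROOT[k]+xy[0]*U+xy[1]*V
    r.command_gripper(.032); go(w,.25,UY-key,want=-1.1); line(w,z,.12)
    r.command_gripper(0,50); s=st("wing"); T0=s["wrist_torque"][2]
    while True:
        kn=(UY-psi_now())%np.pi if s["joints"][5]<q0(s) else None
        break
    q=s["joints"].copy(); start=(UY-psi_now()+.6)%np.pi-.6; key=start; tot=start
    while tot<goal-.01:
        d=min(.35,goal-tot)
        if q[5]+d>2.5: print("range"); break
        q[5]+=d; tot+=d; r.set_joints(q); T=r.sense()["wrist_torque"][2]-T0
        if abs(T)>.7: print("stiff at",tot); break
    s=st("turned"); print("start %.2f total %.2f"%(start,tot),"psi-based",(UY-psi_now())%(2*np.pi))
    r.command_gripper(.034); line(s["tcp_pos"][:2],.27,.2)
E
sed -i '/while True:/,/break$/{/while True:/d;/kn=/d;/^        break$/d}' h.py; sed -n '/def turn/,$p' h.py
python3 - <<'E'
from h import *
turn(2,.2)
line(ROOT[2]-.25*U-.15*V,.28,.4); wing(snap("c5"),2)
E
```

```text
def turn(k,key,xy=(-.0204,.0465),goal=2.87,z=.184):
    w=ROOT[k]+xy[0]*U+xy[1]*V
    r.command_gripper(.032); go(w,.25,UY-key,want=-1.1); line(w,z,.12)
    r.command_gripper(0,50); s=st("wing"); T0=s["wrist_torque"][2]
    q=s["joints"].copy(); start=(UY-psi_now()+.6)%np.pi-.6; key=start; tot=start
    while tot<goal-.01:
        d=min(.35,goal-tot)
        if q[5]+d>2.5: print("range"); break
        q[5]+=d; tot+=d; r.set_joints(q); T=r.sense()["wrist_torque"][2]-T0
        if abs(T)>.7: print("stiff at",tot); break
    s=st("turned"); print("start %.2f total %.2f"%(start,tot),"psi-based",(UY-psi_now())%(2*np.pi))
    r.command_gripper(.034); line(s["tcp_pos"][:2],.27,.2)
wing t15.2 tcp [0.6636 0.2663 0.1858] psi -0.294 F [-1.   0.7  3.7] T [-0.17  0.16 -0.03] w 0.0088 g 51 q6 -0.93
turned t18.5 tcp [0.6628 0.2669 0.1861] psi -2.959 F [-4.2 -1.4  5.3] T [-0.57  0.92 -0.07] w 0.0088 g 51 q6 1.73
start 0.20 total 2.87 psi-based 2.8648673474981
top wing 41 x -0.0250 y 0.0488 zmax 0.2095 key 2.83
side wing 106 x -0.0268 y 0.0533 zmax 0.2065 key 2.82
```

```bash
cat >> h.py <<'E'
def fin(pw,k):
    for n,(p,W) in pw.items():
        c=ROOT[k]-.02*U-.008*V; Q=top_pts(masks(p)["blue"],W,.17,.2,c,.03)
        if len(Q)<3: print(n,"no fin"); continue
        m,a,_=axis(Q); d=m-ROOT[k]; x=(Q[:,:2]-ROOT[k])@U; print(n,"fin x %.4f y %.4f [%.4f %.4f]"%(d@U,d@V,x.min(),x.max()),"yaw %.3f"%((a-UY+1.57)%np.pi-1.57),len(Q),Q[:,2].max())
E
python3 - <<'E'
from h import *
go([.36,.0],.35,0)
pw=snap("c6"); fin(pw,2); wing(pw,2)
a=cv2.imread("pics/top_c6.png")[130:180,255:320]; b=cv2.imread("pics/side_c6.png")[220:290,200:290]
cv2.imwrite("pics/z6.png",np.hstack([cv2.resize(a,(400,308),interpolation=2),cv2.resize(b,(396,308),interpolation=2)]))
E
```

```text
top fin x -0.0279 y -0.0052 [-0.0425 -0.0129] yaw -0.078 31 0.18946090601616858
side fin x -0.0303 y -0.0016 [-0.0441 -0.0153] yaw -0.073 70 0.18607012146372726
top wing 42 x -0.0248 y 0.0491 zmax 0.2089 key 2.83
side wing 104 x -0.0266 y 0.0532 zmax 0.2066 key 2.80
```

View pics/z6.png

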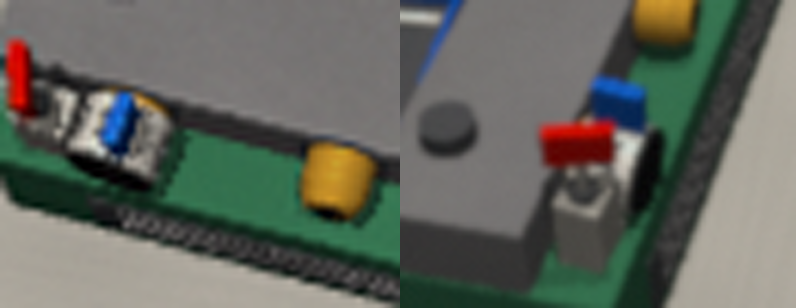

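The clamp slid out about 8 mm while the key was turned, because the wing was gripped off its axis. I'll turn it back to about 1.9, push it home by the wing, then re-tighten.

```bash
cat >> h.py <<'E'
def spin(d,T0=None):
    q=r.sense()["joints"].copy()
    for _ in range(int(np.ceil(abs(d)/.35))):
        q[5]+=d/np.ceil(abs(d)/.35); r.set_joints(q)
def key_now(): return (UY-psi_now()+.6)%(2*np.pi)-.6
def push(k,dist=.02,f=15,v=.02):
    s=r.sense()["tcp_pos"]; h=line(s[:2]+dist*U,s[2],v,stop_force=f); e=r.sense()["tcp_pos"]; print("push hit",h,"moved %.4f"%((e-s)[:2]@U),"tcp x %.4f y %.4f"%((e[:2]-ROOT[k])@U,(e[:2]-ROOT[k])@V))
E
python3 - <<'E'
from h import *
w=ROOT[2]-.0257*U+.049*V
r.command_gripper(.032); go(w,.25,UY-2.83,want=1.7); line(w,.184,.12)
r.command_gripper(0,50); st("wing"); print(key_now())
spin(-.95); st("back"); push(2); st()
spin(.95); st("fwd"); print(key_now())
r.command_gripper(.034); line(r.sense()["tcp_pos"][:2],.27,.2)
go([.36,.0],.35,0); pw=snap("c7"); fin(pw,2); wing(pw,2)
E
```

```text
wing t23.9 tcp [0.6588 0.2689 0.1861] psi -2.924 F [-0.4 -1.4  5.3] T [-0.55  0.04  0.05] w 0.0092 g 50 q6 1.71
2.829820240976732
back t25.1 tcp [0.659  0.2684 0.1859] psi -1.980 F [ 0.4 -5.1  2.1] T [-1.23 -0.06  0.07] w 0.0091 g 49 q6 0.76
push hit True moved 0.0094 tcp x -0.0149 y 0.0490
 t25.8 tcp [0.6685 0.2679 0.1856] psi -1.976 F [-3.3 -0.4  5.9] T [-0.15  0.65  0.02] w 0.0091 g 49 q6 0.75
fwd t27.0 tcp [0.6686 0.2678 0.1857] psi -2.921 F [-1.2 -5.4  2.9] T [-1.25  0.28 -0.05] w 0.0085 g 49 q6 1.69
2.826784411371706
top fin x -0.0278 y -0.0053 [-0.0407 -0.0143] yaw -0.122 30 0.1888121738461185
side fin x -0.0295 y -0.0011 [-0.0445 -0.0141] yaw -0.069 74 0.1856624031757864
top wing 40 x -0.0229 y 0.0493 zmax 0.2100 key 2.75
side wing 109 x -0.0260 y 0.0535 zmax 0.2064 key 2.73
```

The push at the wing only cocked the clamp, because that point is well off the axis. I'll loosen it fully, push home by the fin, which is near the axis, then turn with loosely closed fingers so no side load builds up.

```bash
cat >> h.py <<'E'
def turn2(k,key0,key1,xy,grip=.013,z=.184,want=-1.1):
    """turn the wing with fingers loosely round it, squeeze lightly at the end"""
    w=ROOT[k]+xy[0]*U+xy[1]*V
    r.command_gripper(.032); go(w,.25,UY-key0,want=want); line(w,z,.12)
    r.command_gripper(grip,20); st("wing"); spin(key1-key0); s=st("spun")
    r.command_gripper(0,20); st("squeezed"); print("key",key_now()); r.command_gripper(.034); line(s["tcp_pos"][:2],.27,.2)
def finpush(k,x,y=-.008,f=20,yaw=0):
    P=ROOT[k]+x*U+y*V
    r.command_gripper(.036); go(P,.25,UY+yaw); line(P,.161,.12); r.command_gripper(0,60); st("fin")
    if yaw: s=r.sense()["tcp_pos"]; go(s[:2],s[2],UY)
    push(k,f=f); st("pushed"); r.command_gripper(.036); line(r.sense()["tcp_pos"][:2],.26,.2)
E
python3 - <<'E'
from h import *
turn2(2,2.78,.5,(-.0245,.050),want=1.65)
finpush(2,-.0285,-.005,yaw=-.09)
go([.36,.0],.35,0); pw=snap("c8"); fin(pw,2); wing(pw,2)
E
```

```text
wing t32.4 tcp [0.6595 0.27   0.185 ] psi -2.874 F [ 0.1 -0.1 -0.4] T [-0.01  0.02  0.  ] w 0.0126 g 0 q6 1.66
spun t35.3 tcp [0.6596 0.27   0.185 ] psi -0.600 F [-1.1 -0.6 -0.1] T [-0.06  0.13  0.  ] w 0.0130 g 0 q6 -0.62
squeezed t35.5 tcp [0.6595 0.2697 0.1851] psi -0.596 F [-1.  -2.5  1.8] T [-0.56  0.16 -0.08] w 0.0097 g 20 q6 -0.62
key 0.5020835483130507
fin t38.4 tcp [0.6493 0.2152 0.1614] psi -0.184 F [-4.2 -1.9  3.3] T [-0.39  0.7   0.08] w 0.0088 g 61 q6 -1.10
push hit True moved 0.0026 tcp x -0.0265 y -0.0067
pushed t39.2 tcp [0.6517 0.2136 0.161 ] psi -0.096 F [ 0.  -1.5  2.1] T [-0.39 -0.04 -0.04] w 0.0088 g 61 q6 -1.20
top fin x -0.0201 y -0.0074 [-0.0341 -0.0053] yaw -0.019 28 0.18699905966232117
side fin x -0.0226 y -0.0031 [-0.0369 -0.0069] yaw 0.042 70 0.18552644705807075
top wing 38 x -0.0207 y 0.0475 zmax 0.2088 key 0.56
side wing 85 x -0.0229 y 0.0522 zmax 0.2061 key 0.53
```

Run:
```python
from h import *
turn2(2,.53,2.85,(-.0215,.0475))
go([.36,.0],.35,0); pw=snap("c9"); fin(pw,2); wing(pw,2)
```

```text
wing t45.7 tcp [0.6622 0.2673 0.185 ] psi -0.624 F [ 0.8 -0.  -0.8] T [-0.01  0.03 -0.04] w 0.0129 g 0 q6 -0.60
spun t48.6 tcp [0.6621 0.2673 0.185 ] psi -2.939 F [0.1 1.1 1.3] T [ 0.16 -0.03 -0.02] w 0.0131 g 1 q6 1.72
squeezed t48.8 tcp [0.6621 0.2671 0.1859] psi -2.941 F [-0.7 -0.4  4.8] T [-0.21  0.38  0.05] w 0.0097 g 21 q6 1.72
key 2.8472590372514177
top fin x -0.0289 y -0.0060 [-0.0422 -0.0137] yaw -0.093 29 0.18815019886350098
side fin x -0.0309 y -0.0022 [-0.0457 -0.0157] yaw -0.034 71 0.18556564974999926
top wing 41 x -0.0274 y 0.0480 zmax 0.2093 key 2.81
side wing 108 x -0.0291 y 0.0529 zmax 0.2069 key 2.80
```

Run:
```python
from h import *
turn2(2,2.81,2.25,(-.0278,.049),want=1.7)
finpush(2,-.0295,-.005,yaw=-.065,f=30)
go([.36,.0],.35,0); pw=snap("d1"); fin(pw,2); wing(pw,2)
```

```text
wing t54.1 tcp [0.6561 0.2694 0.1849] psi -2.904 F [-0.4 -0.  -0.2] T [-0.05  0.    0.03] w 0.0130 g 0 q6 1.69
spun t54.9 tcp [0.6561 0.2694 0.185 ] psi -2.349 F [1.  0.1 0.2] T [-0.11 -0.04 -0.02] w 0.0127 g 0 q6 1.13
squeezed t55.1 tcp [0.6563 0.2691 0.1852] psi -2.346 F [-0.  -1.4  1.4] T [-0.44 -0.08 -0.02] w 0.0094 g 22 q6 1.13
key 2.2519430420090147
fin t59.4 tcp [0.6488 0.2148 0.1613] psi -0.159 F [-1.6 -3.8  5.2] T [-0.87  0.28  0.02] w 0.0088 g 63 q6 -1.13
push hit True moved 0.0076 tcp x -0.0222 y -0.0070
pushed t60.4 tcp [0.656  0.2129 0.1611] psi -0.095 F [-1.4 -1.   3.9] T [-0.08  0.2  -0.02] w 0.0085 g 63 q6 -1.20
top fin x -0.0217 y -0.0069 [-0.0354 -0.0064] yaw -0.045 29 0.1877127993224152
side fin x -0.0245 y -0.0035 [-0.0380 -0.0089] yaw 0.042 72 0.18474026014304698
top wing 37 x -0.0236 y 0.0469 zmax 0.2099 key 2.50
side wing 105 x -0.0252 y 0.0516 zmax 0.2056 key 2.50
```

Run:
```python
from h import *
turn2(2,2.48,2.85,(-.0240,.048),want=1.4)
go([.36,.0],.35,0); pw=snap("d2"); fin(pw,2); wing(pw,2)
```

```text
wing t66.6 tcp [0.6598 0.268  0.185 ] psi -2.574 F [-0.3  0.   0.4] T [-0.    0.02  0.03] w 0.0130 g 0 q6 1.35
spun t67.2 tcp [0.6598 0.2682 0.1851] psi -2.938 F [-0.4 -0.2 -0.2] T [0.04 0.03 0.01] w 0.0134 g 0 q6 1.72
squeezed t67.5 tcp [0.6601 0.2677 0.1855] psi -2.942 F [ 0.2 -1.5  1.8] T [-0.43 -0.02  0.02] w 0.0096 g 20 q6 1.72
key 2.8475344157642617
top fin x -0.0229 y -0.0063 [-0.0365 -0.0085] yaw 0.014 29 0.18760344708640792
side fin x -0.0252 y -0.0025 [-0.0393 -0.0108] yaw 0.003 72 0.18469949424695672
top wing 39 x -0.0240 y 0.0481 zmax 0.2106 key 2.81
side wing 106 x -0.0260 y 0.0528 zmax 0.2066 key 2.83
```

That held: the key is at 2.83 and it barely moved. One firmer push by the fin for margin while it is tight.

Run:
```python
from h import *
finpush(2,-.024,-.0065,f=45)
go([.36,.0],.35,0); pw=snap("d3"); fin(pw,2); wing(pw,2)
for c in((.4475,.118),(.4715,-.002)):
  for n,(p,W) in pw.items():
    M=masks(p); F=axis(top_pts(M["blue"],W,.074,.09,c,.04)); K=axis(top_pts(M["red"],W,.096,.115,np.array(c)+[0,.054],.04)); d=K[0]-F[0]
    print(n,F[0].round(4),K[0].round(4),"yaw %.3f len %.3f finyaw %.3f wingyaw %.3f"%(np.arctan2(-d[0],d[1]),np.hypot(*d),F[1],K[1]))
```

```text
fin t73.8 tcp [0.6546 0.2135 0.1617] psi -0.094 F [-0.6 -1.6  0.9] T [-0.14  0.    0.03] w 0.0087 g 61 q6 -1.20
push hit True moved 0.0028 tcp x -0.0208 y -0.0067
pushed t74.5 tcp [0.6574 0.213  0.1617] psi -0.094 F [-1.9  0.6  4.1] T [ 0.01  0.24 -0.07] w 0.0083 g 62 q6 -1.21
top fin x -0.0210 y -0.0058 [-0.0342 -0.0056] yaw 0.005 31 0.18787261058477428
side fin x -0.0233 y -0.0023 [-0.0367 -0.0087] yaw 0.006 73 0.18538332067379618
top wing 33 x -0.0201 y 0.0485 zmax 0.2085 key 2.83
side wing 108 x -0.0233 y 0.0527 zmax 0.2059 key 2.83
top [nan nan] [0.4566 0.1695] yaw nan len nan finyaw nan wingyaw 2.736
side [0.4471 0.1199] [0.454  0.1736] yaw -0.129 len 0.054 finyaw 2.855 wingyaw 2.729
top [nan nan] [nan nan] yaw nan len nan finyaw nan wingyaw nan
side [0.4695 0.0005] [0.4643 0.053 ] yaw 0.100 len 0.053 finyaw -3.016 wingyaw 2.892h.py:34: RuntimeWarning: Mean of empty slice.
  m=P[:,:2].mean(0); w,V=np.linalg.eigh(np.cov(P[:,:2].T)); return m,np.arctan2(V[1,1],V[0,1]),np.sqrt(w)
  ret = um.true_divide(
  avg = a.mean(axis, **keepdims_kw)
h.py:34: RuntimeWarning: Degrees of freedom <= 0 for slice
  m=P[:,:2].mean(0); w,V=np.linalg.eigh(np.cov(P[:,:2].T)); return m,np.arctan2(V[1,1],V[0,1]),np.sqrt(w)
  c *= np.true_divide(1, fact)
  c *= np.true_divide(1, fact)
```

Clamp 1 is home at x≈-0.0217 with its key at 2.83. Now the middle clamp goes on stub 1 with the same recipe.

```bash
sed -i 's/\.160,/.161,/g; s/stop_force=12/stop_force=30/' h.py
python3 - <<'E'
from h import *
pick(np.array([.4475,.1175]),-.145); insert(1)
r.command_gripper(.036); line(r.sense()["tcp_pos"][:2],.25,.2)
turn2(1,.3,2.5,(-.0215,.047))
go([.36,.1],.35,0); pw=snap("e1"); fin(pw,1); wing(pw,1)
E
```

```text
gripped t82.1 tcp [0.4478 0.1175 0.0571] psi -0.145 F [ 0.1 -0.5  1.8] T [-0.01 -0.09 -0.01] w 0.0090 g 59 q6 -1.22
pre t85.1 tcp [0.6049 0.0915 0.1615] psi -0.094 F [-0.3 -0.  -2.2] T [-0.09 -0.02 -0.04] w 0.0090 g 58 q6 -1.37
in t86.9 tcp [0.6475 0.0872 0.1597] psi -0.094 F [-16.5   0.8   5.8] T [0.12 3.04 0.1 ] w 0.0090 g 60 q6 -1.38
hit False origin x -0.0188 y -0.0002
wing t89.6 tcp [0.6505 0.1425 0.185 ] psi -0.394 F [ 0.7 -0.2 -0.3] T [-0.02 -0.   -0.02] w 0.0129 g 0 q6 -1.00
spun t92.4 tcp [0.6504 0.1425 0.1849] psi -2.588 F [-0.1  0.4  1.8] T [0.08 0.04 0.  ] w 0.0129 g 1 q6 1.20
squeezed t92.6 tcp [0.6504 0.1423 0.1856] psi -2.592 F [-2.3 -1.1  4.3] T [-0.26  0.37  0.09] w 0.0096 g 20 q6 1.20
key 2.4976009360865006
top fin x -0.0286 y -0.0058 [-0.0421 -0.0119] yaw -0.080 27 0.18989293442905153
side fin x -0.0310 y -0.0021 [-0.0453 -0.0163] yaw -0.090 57 0.18628212291492252
top wing 35 x -0.0254 y 0.0487 zmax 0.2088 key 2.45
side wing 92 x -0.0278 y 0.0528 zmax 0.2061 key 2.44
```

Run:
```python
from h import *
finpush(1,-.0295,-.005,yaw=-.08,f=40)
turn2(1,2.5,2.85,(-.0225,.048),want=1.3)
finpush(1,-.0225,-.0065,f=45)
go([.36,.1],.35,0); pw=snap("e2"); fin(pw,1); wing(pw,1)
```

```text
fin t98.4 tcp [0.637  0.0909 0.1611] psi -0.174 F [-1.3 -2.7  1.8] T [-0.62  0.14 -0.02] w 0.0085 g 61 q6 -1.29
push hit False moved 0.0108 tcp x -0.0192 y -0.0069
pushed t99.8 tcp [0.6472 0.0885 0.1607] psi -0.095 F [-27.8  -2.   19.3] T [-0.64  4.81  0.08] w 0.0087 g 64 q6 -1.38
wing t104.3 tcp [0.6499 0.1435 0.1853] psi -2.594 F [-0.  -1.4  1.8] T [-0.11 -0.08  0.01] w 0.0131 g 1 q6 1.20
spun t104.9 tcp [0.6498 0.1437 0.1854] psi -2.938 F [-0.3  1.6  0.2] T [ 0.14 -0.   -0.02] w 0.0130 g 0 q6 1.55
squeezed t105.1 tcp [0.6502 0.1434 0.1858] psi -2.942 F [ 0.4 -0.2  2.5] T [-0.23 -0.07  0.05] w 0.0098 g 21 q6 1.55
key 2.8475425627076825
fin t110.0 tcp [0.6443 0.0891 0.1616] psi -0.094 F [-0.4 -0.9  2.6] T [-0.16 -0.01 -0.08] w 0.0088 g 61 q6 -1.38
push hit True moved 0.0018 tcp x -0.0204 y -0.0069
pushed t110.7 tcp [0.6461 0.0887 0.1615] psi -0.094 F [-1.2 -0.4  5.2] T [ 0.04  0.28 -0.07] w 0.0088 g 62 q6 -1.38
top fin x -0.0194 y -0.0060 [-0.0328 -0.0052] yaw 0.023 26 0.1880923178565333
side fin x -0.0224 y -0.0021 [-0.0362 -0.0070] yaw -0.007 61 0.1855829636395612
top wing 38 x -0.0212 y 0.0489 zmax 0.2102 key 2.78
side wing 91 x -0.0228 y 0.0531 zmax 0.2060 key 2.86
```

Clamp 2 is home with its key at about 2.82. Third clamp next: I'll recheck its position from this last picture, then place it on stub 0.

Run:
```python
from h import *
go([.40,.17],.3,0)
pw=snap("f0"); c=(.4715,-.002); Fs=[]
for n,(p,W) in pw.items():
    M=masks(p); P=top_pts(M["blue"],W,.074,.09,c,.05)
    if len(P)>5: Fs.append(axis(P)[0]); print(n,axis(P))
f=np.mean(Fs,0)-([0,.002] if len(Fs)==1 else [0,0.]); print("fin",f); assert np.hypot(*(f-c))<.006
pick(f,.12); insert(0)
r.command_gripper(.036); line(r.sense()["tcp_pos"][:2],.25,.2)
turn2(0,.37,2.5,(-.0215,.047))
go([.36,.1],.35,0); pw=snap("f1"); fin(pw,0); wing(pw,0)
```

```text
top (array([ 0.47211316, -0.00378398]), np.float64(-3.0853780108098112), array([0.00248787, 0.008737  ]))
side (array([4.68776252e-01, 6.07489677e-05]), np.float64(3.1019413665769098), array([0.00335072, 0.00693023]))
fin [ 0.47044471 -0.00186162]
gripped t117.6 tcp [ 0.4701 -0.0019  0.0567] psi -3.021 F [-0.1 -1.2  0.1] T [-0.11  0.03 -0.01] w 0.0088 g 59 q6 1.39
pre t120.5 tcp [ 0.5932 -0.0326  0.1614] psi 3.048 F [-0.1 -0.4 -2.3] T [-0.03  0.04 -0.05] w 0.0092 g 59 q6 1.57
in t122.3 tcp [ 0.6327 -0.0366  0.1588] psi 3.048 F [-24.4   0.7  10.3] T [0.28 4.26 0.18] w 0.0088 g 60 q6 1.57
hit False origin x -0.0219 y -0.0002
wing t126.8 tcp [0.6389 0.0183 0.185 ] psi -0.464 F [-0.2 -0.1  0.5] T [-0.05  0.07 -0.04] w 0.0128 g 0 q6 -1.12
spun t129.5 tcp [0.6388 0.0183 0.185 ] psi -2.588 F [-0.1  0.3  0.6] T [0.11 0.03 0.03] w 0.0128 g 1 q6 1.01
squeezed t129.8 tcp [0.6392 0.0179 0.1854] psi -2.592 F [-0.3 -0.   2.1] T [-0.26 -0.08  0.02] w 0.0097 g 20 q6 1.01
key 2.497709133259089
top fin x -0.0317 y -0.0051 [-0.0453 -0.0178] yaw -0.112 23 0.18910253631076987
side fin x -0.0342 y -0.0022 [-0.0470 -0.0174] yaw -0.148 43 0.18476686034835646
top wing 37 x -0.0253 y 0.0488 zmax 0.2099 key 2.44
side wing 78 x -0.0276 y 0.0526 zmax 0.2062 key 2.40
```

```bash
sed -i 's/go(P,.25,UY+yaw)/go(P,.25,UY+yaw,-1.5)/; s/go(s\[:2\],s\[2\],UY)/go(s[:2],s[2],UY,-1.5)/' h.py; grep -n -- '-1.5)' h.py
python3 - <<'E'
from h import *
finpush(0,-.0325,-.005,yaw=-.11,f=40)
turn2(0,2.5,2.85,(-.0225,.048),want=1.3)
finpush(0,-.0225,-.0065,f=45)
go([.36,.1],.35,0); pw=snap("f2"); fin(pw,0); wing(pw,0)
E
```

```text
102:    r.command_gripper(.036); go(P,.25,UY+yaw,-1.5); line(P,.161,.12); r.command_gripper(0,60); st("fin")
103:    if yaw: s=r.sense()["tcp_pos"]; go(s[:2],s[2],UY,-1.5)
fin t135.5 tcp [ 0.6222 -0.0328  0.161 ] psi -0.204 F [-1.5 -1.8  2.2] T [-0.56  0.19  0.09] w 0.0086 g 62 q6 -1.46
push hit False moved 0.0135 tcp x -0.0197 y -0.0075
pushed t136.8 tcp [ 0.635  -0.0361  0.1607] psi -0.094 F [-19.   -2.8  15. ] T [-0.69  3.36 -0.02] w 0.0088 g 64 q6 -1.57
wing t141.3 tcp [0.6384 0.0194 0.1854] psi -2.594 F [ 0.5 -0.7  2.7] T [-0.12 -0.11  0.02] w 0.0132 g 3 q6 1.01
spun t141.9 tcp [0.6383 0.0196 0.1855] psi -2.938 F [ 0.2 -0.1  0.8] T [0.07 0.01 0.01] w 0.0132 g 0 q6 1.36
squeezed t142.1 tcp [0.6388 0.0191 0.1859] psi -2.941 F [ 0.6 -0.7  2.9] T [-0.27 -0.09  0.04] w 0.0096 g 20 q6 1.36
key 2.8474148155293664
fin t147.0 tcp [ 0.6327 -0.0351  0.1616] psi -0.094 F [-0.1 -1.1  1.1] T [-0.24 -0.02 -0.01] w 0.0088 g 61 q6 -1.57
push hit True moved 0.0022 tcp x -0.0199 y -0.0072
pushed t147.7 tcp [ 0.6348 -0.0357  0.1613] psi -0.094 F [-1.3 -0.5  5. ] T [ 0.01  0.33 -0.08] w 0.0089 g 62 q6 -1.57
top fin x -0.0201 y -0.0058 [-0.0342 -0.0041] yaw 0.015 27 0.18926682125472005
side fin x -0.0240 y -0.0029 [-0.0370 -0.0086] yaw 0.033 48 0.18580638458328333
top wing 34 x -0.0214 y 0.0490 zmax 0.2100 key 2.76
side wing 78 x -0.0225 y 0.0525 zmax 0.2061 key 2.80
```

All three clamps are done. Now the pail: a fresh measurement, then grasp and hang it.

```bash
cat >> h.py <<'E'
def bar(pw):
    for n,(p,W) in pw.items():
        P=top_pts(masks(p)["red"],W,.118,.145,(.475,-.146),.08)
        if len(P)<6: print(n,"no sleeve",len(P)); continue
        m=P[:,:2].mean(0); k=(W[...,2]>.124)&(W[...,2]<.142)&(np.hypot(W[...,0]-m[0],W[...,1]-m[1])<.06); A=axis(W[k])
        print(n,"sleeve",len(P),m.round(4),"bar",k.sum(),A[0].round(4),"yaw %.3f"%((A[1])%np.pi-np.pi/2),W[k].min(0).round(4),W[k].max(0).round(4))
E
python3 - <<'E'
from h import *
go([.40,.17],.3,0); pw=snap("g0"); bar(pw)
E
```

```text
top sleeve 20 [ 0.4751 -0.148 ] bar 92 [ 0.4758 -0.1444] yaw 0.287 [ 0.4579 -0.1915  0.1274] [ 0.4935 -0.0975  0.141 ]
side sleeve 19 [ 0.4753 -0.146 ] bar 78 [ 0.4728 -0.1399] yaw 0.288 [ 0.4567 -0.1894  0.1258] [ 0.4897 -0.0942  0.138 ]
```

Run:
```python
from h import *
b=np.array([.475,-.1455]); H=np.pi/2; SY=.08; S=np.array([.6155,-.2985]); X=np.array([np.cos(SY),np.sin(SY)])
r.command_gripper(.06); go(b,.20,.285-H); w=r.sense()["joints"][5]; line(b,.113,.12)
r.command_gripper(0,60); s=st("bar"); assert s["width"]>.006
line(b,.25,.15); st("lifted")
a=S-.115*X; go(a,.25,SY-H,want=w); line(a,.204,.1); st("pre")
print("hit",line(S,.204,.06,stop_force=12)); s=st("over"); 
pw=snap("g1")
a=cv2.imread("pics/top_g1.png")[120:240,360:480]; b=cv2.imread("pics/side_g1.png")[80:200,220:340]
cv2.imwrite("pics/zg1.png",np.hstack([cv2.resize(a,(400,400),interpolation=2),cv2.resize(b,(400,400),interpolation=2)]))
```

```text
bar t153.6 tcp [ 0.4753 -0.1458  0.1137] psi -1.286 F [-1.9 -0.6  4.1] T [-0.03  0.24 -0.01] w 0.0087 g 59 q6 -0.63
lifted t154.7 tcp [ 0.4742 -0.1452  0.2485] psi -1.286 F [-0.   0.3 -2.1] T [ 0.01 -0.   -0.01] w 0.0086 g 58 q6 -0.63
pre t156.0 tcp [ 0.501  -0.3073  0.204 ] psi -1.490 F [ 0.8  0.4 -1.8] T [-0.02 -0.04 -0.01] w 0.0085 g 58 q6 -0.67
hit False
over t158.1 tcp [ 0.6152 -0.2986  0.2041] psi -1.491 F [-0.   0.6 -3. ] T [ 0.01  0.01 -0.02] w 0.0085 g 58 q6 -0.57
```

View pics/zg1.png

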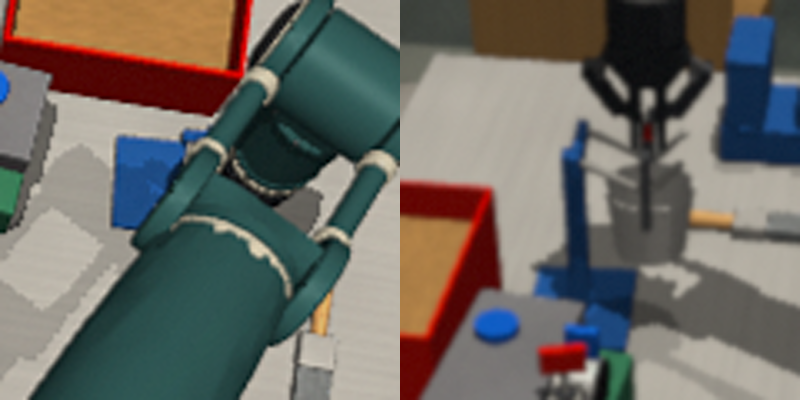

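The side view shows the handle over the fork, with the rods between the handle and the rim. Lowering it now.

Run:
```python
from h import *
S=np.array([.6155,-.2985])
print("hit",line(S,.167,.04,stop_force=6)); s=st("down")
r.command_gripper(.04); r.sleep(.5); s=r.sense(); line(s["tcp_pos"][:2],.27,.1); st()
go([.45,.0],.35,0); go([.36,.1],.35,0); pw=snap("g2")
for n,(p,W) in pw.items():
    P=top_pts(masks(p)["red"],W,.15,.22,S,.06); print(n,len(P),P.mean(0) if len(P) else 0)
for k in range(3): fin(pw,k); wing(pw,k)
a=cv2.imread("pics/top_g2.png")[110:270,180:460]; b=cv2.imread("pics/side_g2.png")[80:380,170:450]
cv2.imwrite("pics/zg2.png",np.hstack([cv2.resize(a,(440,251),interpolation=2),np.zeros((251,1,3),np.uint8)])) 
o=np.zeros((386,800,3),np.uint8); o[:251,:440]=cv2.resize(a,(440,251),interpolation=2); o[:,440:]=cv2.resize(b,(360,386),interpolation=2); cv2.imwrite("pics/zg2.png",o)
```

```text
hit True
down t159.0 tcp [ 0.615  -0.2982  0.1704] psi -1.491 F [-0.   0.4  4.2] T [ 0.1   0.02 -0.04] w 0.0087 g 59 q6 -0.57
 t161.0 tcp [ 0.6135 -0.2975  0.2688] psi -1.491 F [-0.1 -0.  -0.3] T [-0.02  0.03  0.02] w 0.0401 g 0 q6 -0.57
top 29 [ 0.61579926 -0.29746078  0.19229595]
side 11 [ 0.61241002 -0.29872032  0.19129247]
top fin x -0.0197 y -0.0058 [-0.0343 -0.0044] yaw 0.012 27 0.1861942988802184
side fin x -0.0241 y -0.0034 [-0.0360 -0.0085] yaw 0.019 49 0.18539564747467938
top wing 34 x -0.0209 y 0.0492 zmax 0.2096 key 2.77
side wing 75 x -0.0226 y 0.0524 zmax 0.2060 key 2.81
top fin x -0.0203 y -0.0057 [-0.0339 -0.0051] yaw 0.036 26 0.18935042765125898
side fin x -0.0227 y -0.0016 [-0.0369 -0.0084] yaw -0.041 61 0.18755068551241788
top wing 40 x -0.0200 y 0.0490 zmax 0.2079 key 2.81
side wing 87 x -0.0229 y 0.0528 zmax 0.2062 key 2.86
top fin x -0.0210 y -0.0054 [-0.0342 -0.0055] yaw -0.032 32 0.18883371980363073
side fin x -0.0230 y -0.0022 [-0.0364 -0.0083] yaw 0.024 68 0.18522179889093068
top wing 34 x -0.0205 y 0.0485 zmax 0.2076 key 2.83
side wing 108 x -0.0230 y 0.0531 zmax 0.2062 key 2.84
```

View pics/zg2.png

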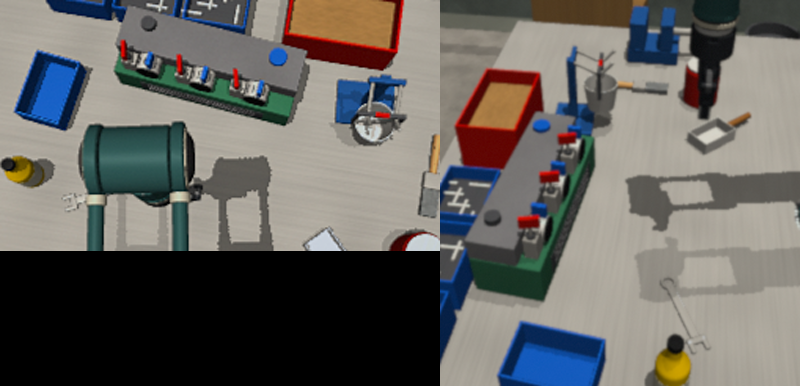

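The pail hangs on the fork with its sleeve at the seat. All three clamps sit on their stubs against the face, keys upright, and the bystanders look untouched. I'm handing in.

```bash
python3 -c "
from cell import r
print(r.sign_off(), r.sense()['t'])"
```

```text
the job is handed in; nothing more can be done
the job is handed in; nothing more can be done
```

I handed the job in at about 165 s: all three clamps measure fully home on their stubs (keys at about 2.8 rad), the pail hangs on the fork at its seat, and the bystanders look untouched, but the sign-off returned no verdict.

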